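# Tuck a flashing strip under the lapped leaf of a tilting test panel and hold it down

## Robot

A 7-joint arm with a two-finger parallel gripper is mounted at the origin on a cart in front of the work surface, level with it; the furniture and walls round the work are solid. World frame = base frame: x ahead of the robot, y to its left, z up, the work surface at z = 0. Lengths are in m, angles in rad, forces in N, time in s.
With the tool pointing down it reaches from about 0.4 to 0.85 m from the base axis. Payload 10.4 kg.
Tool frame: the origin (TCP) lies midway between the tips of the shut fingers; the grasp point (between the pads) lies 19 mm behind it; z points along the fingers, x is the direction in which the jaws open and shut, and the axes are right-handed (so a half turn about z gives the same grasp; the last joint's range is limited). The gripper opens to 87 mm and grips with 3 to 60 N. Pads are 19 mm wide; open, the fingers measure 117 mm over their backs; the gripper's body (75 mm by 190 mm) begins 51 mm behind the grasp point.
Start: joints at [1.246, 0.332, -0.065, 1.46, 0.022, 1.35, -0.088], TCP at [0.186, -0.597, 0.189] pointing down, gripper open.
Joint ranges: [-2.6, 2.6], [-0.5, 2.12], [-1.47, 1.34], [0.16, 2.42], [-1.27, 4.41], [0.06, 2.06], [-2.6, 2.6]. Speed limits (rad/s): [2.22, 2.22, 2.79, 2.79, 3.14, 3.14, 3.14].

## Interface

Orientations are given as [roll, pitch, yaw] about the fixed x, y, z axes, in that order (R = Rz(yaw) Ry(pitch) Rx(roll)).
In Python, from station import env, imaging gives the robot as it stands.
- The arm moves only by the shell command python3 -m handwheel 'ROWS'. ROWS is JSON, a list of rows, each a list of 5 numbers: the closure, from -1 (fully open) to 1 (shut), so that 0 is half open, then the shift along the tool's x, y, z normalised to -1 to 1, where 1 is 100 mm, then the turn about the tool's z normalised to -1 to 1, where 1 is 45 degrees. In form: [[hand, tx, ty, tz, twist], ...]. A call has 1 to 10 rows; each row is the pose to reach, as a shift and turn from the pose measured when the call began, along the tool's axes at that moment; what a row does not reach only later rows make up. A row lasts 1/12 s, in which the tool goes at most 41.7 mm and 7.16 degrees, less where a joint would pass 70% of its speed; a pose out of reach is approached as far as the arm can. A call with a number of a shift or a turn outside -1 to 1 is refused whole. A call with a gripper value outside its range is refused whole. The fingers move at their own pace and stop on an object; the grip force is fixed at half the most. Time passes only in rows, so rows that repeat a pose let the fingers close. It gives the time, the measured TCP pose, the force and the opening at its end, in the units of the state.
- env.get_obs(): the state, without advancing time (a new reading comes with each control period).
- imaging.read_camera(name): name is "scene" or "top" or "wrist"; returns the picture (400x640x3 uint8, blue, green, red); there is no depth.
- imaging.camera_params(name): a dict with "camera_matrix" (3x3 intrinsics, pixels), "R" (3x3) and "t" (3): a world point X has camera coordinates R X + t; the wrist camera has in their place "tool_from_camera" (4x4, takes a point from camera to tool coordinates, whose origin is the TCP and whose axes are the tool frame's). Camera axes: x right, y down, z forward; pixel columns grow to the right and rows downward; lengths in m; the calibration is good to about 2 mm. A picture is of the moment at which its call begins: read the wrist's pose just before it. camera_params takes no time and is no camera call.
- env.job_done(): hands the job in, once; it reports no verdict.
The state is a dict: "t": time; "qpos": joint angles; "joint_velocities": joint speeds; "tau": joint torques, N m; "tcp_pos": TCP position; "tcp_rot": TCP orientation; "force": force on the tool from outside, world axes, zero at the start; "wrist_torque": the same for the moment, N m; "opening": opening from 0.0 (shut) to 1.0 (fully open).
Only numpy, scipy, OpenCV 4.12 (cv2) and the standard library are available. Lean on these libraries where they do the work, as an engineer would, in place of code of your own. Each camera call takes 0.05 s, during which the arm holds its last target.

## Task

Lay the tilted test panel down until it is fully level on its rest. Then pick up the loose metal flashing strip by its upstand and slide its flat edge under the lapped leaf, squarely, without lifting the leaf, until it is home against the hidden batten and lies within the leaf's width. Finish holding: with the gripper still on the strip, keep it pressed down firmly (about 8 N, not just resting) flat on the board when the program ends, and leave the other things on the bench where they are.

Things in the scene. Friction and masses are not known exactly. Their poses are not given: they have to be found in the camera images.
- rig: Fixed test rig: grey base plate 200 (x) x 200 (y) x 16 mm on the bench, origin at the centre of its underside. Its +x axis points to the rear, away from the panel's hinge; its yaw is the yaw of panel and leaf. Two dark hinge cheeks with black clamp discs stand at the near corners (tops 45 mm above the bench). When the panel is level, the board's top is 40 mm above the bench.
- panel (a joint): Tilt in rad of the plywood panel, 200 (x) x 180 x 15 mm: 0 = level on its rubber rest (a hard stop), positive = rear raised; starts at 0.25 to 0.45. Friction hinge, stays where left, at rig (-90, 0, 32.5) mm along rig y; goes down with 3 to 6 N on the rear rail. Panel frame: origin on the hinge, x along the board to the rear (-5 to 195 mm), z normal, board top at z = 7.5.
- rail_top (a point): Middle of the top of the wooden rear rail (21 mm deep in x, 180 mm wide) across the panel's rear edge, at panel (184.5, 0, 21.5) mm: the place to push the panel down.
- leaf (a joint): Opening of the lapped leaf in rad: 0 = lying down, its normal state (a stop; pushing down on the leaf pushes the panel); positive = near edge lifted. Light hinge and spring, lifted by about 1 N. Hinge along the rail at panel x = 172 mm. Must stay below 0.08.
- lap_mouth (a point): Mouth of the lap: point on the board top below the near edge of the flat leaf, mid width, at panel (90, 0, 7.5) mm, axes as the panel's. The leaf, a 150 mm wide 3 mm aluminium plate, covers x > 0 here, underside 10 mm above the board; its flared lip reaches 10 mm toward -x and up to 19 mm above the board. Under the leaf a batten is a hard stop at x = 30 mm.
- strip: Loose flashing strip, plain dark steel, about 120 g: flat flange 90 (x) x 110 (y) x 4 mm, origin at the centre of the underside; along its near edge, x = -45 to -35 mm, runs an upstand 10 mm thick, 110 mm long in y, its top 28 mm above the underside. Grip the upstand across its 10 mm (fingers closing along strip x). The edge at x = +45 mm is the one to tuck.
- strip_edge (a point): Middle of the strip's edge to be tucked, on its underside: strip (45, 0, 0) mm.
- upstand_top (a point): Middle of the top of the strip's upstand: strip (-40, 0, 28) mm.
- tape: Bystander: black roll of tape, 58 mm across, 18 mm high, lying behind the strip.
- marker: Bystander: white marker with a black cap, 128 mm long, lying in front of the strip about 60 mm from its upstand.
- caliper: Bystander: caliper 220 mm long lying at the back.
- block_a: Bystander: ceramic block 24x42x24 mm at the right.
- block_b: Bystander: ceramic block 24x42x24 mm at the right, nearer the robot.
- glue: Bystander: small white glue bottle, 21 mm across, 38 mm high, standing at the left in front of the notebook.
Mind the look-alikes: they are no part of the job. Of the things shaped like the strip, the steel one is meant.

How it is judged:
On the way, in this order (a step that is already met when the one before it is completed fails the run):
1. the panel lies level on its rest (value of joint panel below 0.03 rad), for 0.2 s.
2. the strip's edge is under the leaf, home near the batten, square and within the leaf's width (x of strip_edge in the frame of lap_mouth between 0.022 and 0.036 m and y of strip_edge in the frame of lap_mouth between -0.02 and 0.02 m and z of strip_edge in the frame of lap_mouth between -0.005 and 0.005 m and angle between the x axis of strip and the x axis of lap_mouth, either way round below 0.12 rad), for 0.2 s.
At the end, for the whole second after the job is handed in: Panel and leaf both under 0.03 rad; strip edge 22 to 36 mm past the lap mouth, within 20 mm of its middle, square within 0.12 rad, flat on the board within 0.04 rad; gripper on the strip (over 2 N), strip pressed on the panel with over 4 N, at rest (all of step 2 and value of joint each of panel, leaf below 0.03 rad and angle between the z axis of strip and the z axis of lap_mouth, either way round below 0.04 rad and contact force between strip and rig above 4 N and contact force between the fingers and strip above 2 N and linear speed of strip below 0.02 m/s); the arm keeps its last pose, push and grip.
It fails at once if the lapped leaf is lifted (its near edge by more than about 7 mm) (value of joint leaf above 0.08 rad).
It fails at once if a bystander is moved by more than 30 mm (distance of any of tape, marker, caliper, block_a, block_b, glue from where it was at the start of the episode above 0.03 m).
It also fails if it takes over 51 s, if anything falls off the work surface, if the arm or the gripper's body presses on something with over 40 N, if the wrist force passes 120 N, or if a joint passes its speed limit or range.

## Working session

There is one attempt and no reset: what is moved stays moved. The work goes in short steps, Python scripts to look and compute and a shell command to move; the robot and the scene stay as the last step left them, time stands still between calls to the robot, and variables do not carry over. Pictures are saved under pics/ and viewed, and the job is handed in when it is done.

```bash
ls; mkdir -p pics
python3 - <<'E'
from station import env, imaging
import cv2
o=env.get_obs(); print({k:(v if not hasattr(v,'tolist') else v.tolist()) for k,v in o.items()})
for n in ("scene","top","wrist"):
    cv2.imwrite(f"pics/{n}0.png",imaging.read_camera(n)); print(n,imaging.camera_params(n))
E
```

```text
pics
{'t': 0.0, 'qpos': [1.2464159549151843, 0.3328986947652131, -0.06473116360575039, 1.4609744204568258, 0.021582179658003225, 1.3498887993952164, -0.08850128624486503], 'joint_velocities': [-0.0009120446764105181, -0.0012986145015898801, 2.31318526099584e-05, -0.0007704684238469458, -0.0008562452298486649, -0.00218149716657364, 4.823079690244918e-05], 'tau': [0.001913156738737598, -62.324087619781494, 0.02615483128465712, -38.99024248123169, -0.061032751109451056, 0.03967125085182488, 0.00022218950562091777], 'tcp_pos': [0.1856448085987543, -0.59631979621285, 0.18832149457453667], 'tcp_rot': [3.1415514842324206, 0.0014738916645307132, -1.2689700415799776], 'force': [-0.34456876570577877, 0.3614296898845585, -0.1071007935703792], 'wrist_torque': [0.01697352265409462, 0.030018486975832582, -0.007288781017009409], 'opening': 1.0046725664064677}
scene {'camera_matrix': array([[468.14256571,   0.        , 313.46660139],
       [  0.        , 468.14256571, 193.43592699],
       [  0.        ,   0.        ,   1.        ]]), 'R': array([[ 0.89875187, -0.43807021, -0.01842726],
       [-0.
[... 361 characters left out ...]
337397],
       [-0.99729353, -0.01312615, -0.07234168],
       [ 0.07250539, -0.01245596, -0.99729024]]), 't': array([-0.05589478,  0.57639426,  1.30190657])}
wrist {'camera_matrix': array([[335.83207585,   0.        , 316.10204698],
       [  0.        , 335.83207585, 201.56575614],
       [  0.        ,   0.        ,   1.        ]]), 'tool_from_camera': array([[ 9.99999870e-01, -2.12628201e-05, -5.09297818e-04,
         6.77514334e-04],
       [ 1.64004436e-04,  9.59424572e-01,  2.81965359e-01,
        -7.62601251e-02],
       [ 4.82637462e-04, -2.81965406e-01,  9.59424451e-01,
        -1.95785787e-01],
       [ 0.00000000e+00,  0.00000000e+00,  0.00000000e+00,
         1.00000000e+00]])}
```

View pics/scene0.png

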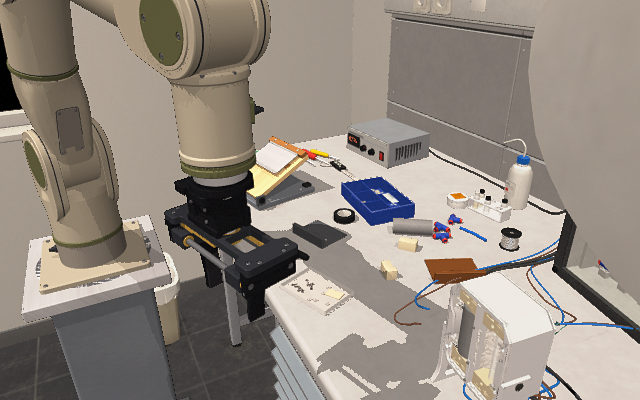

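View pics/top0.png

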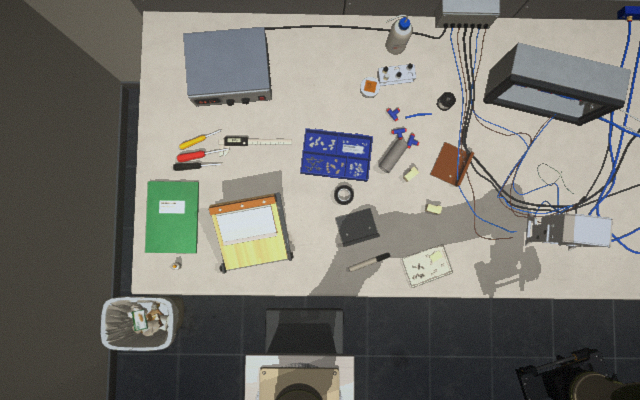

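View pics/wrist0.png

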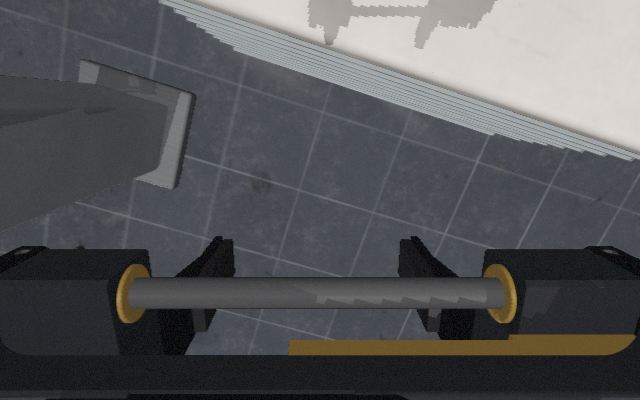

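The scene and top views show the rig at the left with its panel raised (top ~(250,232)), the dark strip at ~(357,226), the tape at (344,195) and the marker at (368,262). Next I'll enlarge crops.

Run:
```python
import cv2
a=cv2.imread("pics/top0.png")
cv2.imwrite("pics/c1.png",cv2.resize(a[185:285,190:310],None,fx=6,fy=6,interpolation=cv2.INTER_CUBIC)[:600])
cv2.imwrite("pics/c2.png",cv2.resize(a[175:285,310:410],None,fx=5.4,fy=5.4,interpolation=cv2.INTER_CUBIC))
b=cv2.imread("pics/scene0.png")
cv2.imwrite("pics/c3.png",cv2.resize(b[120:270,230:360],None,fx=4,fy=4,interpolation=cv2.INTER_CUBIC))
```

```text
(no output)
```

View pics/c1.png

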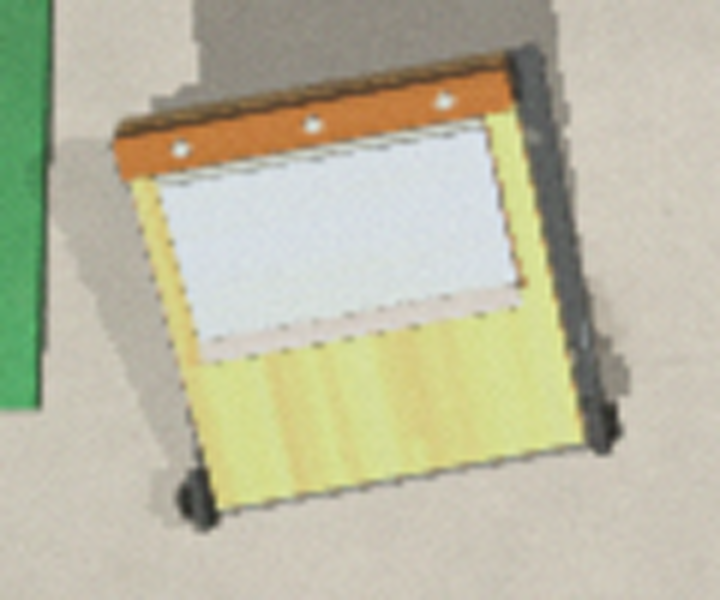

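View pics/c2.png

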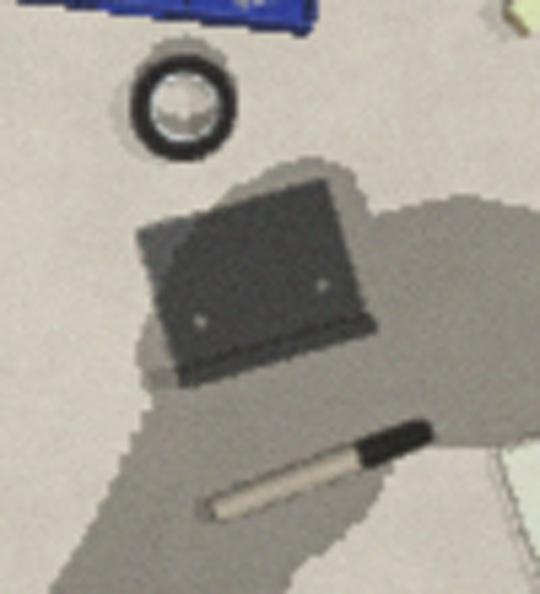

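View pics/c3.png

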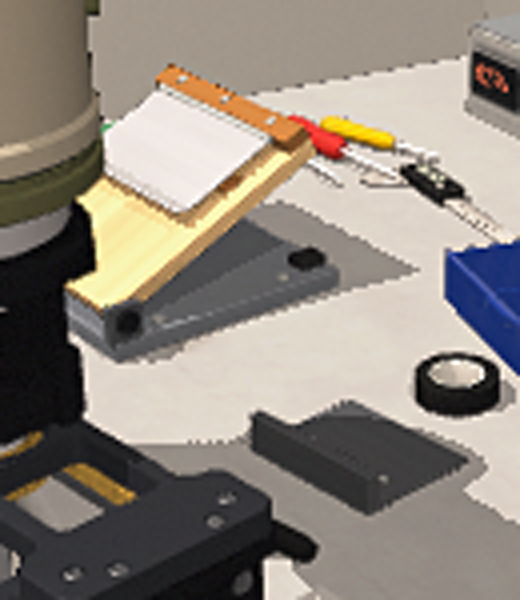

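```bash
cat > h.py <<'E'
import numpy as np, cv2
from scipy.optimize import least_squares
from scipy.spatial.transform import Rotation as Ro
from station import env, imaging
P={n:imaging.camera_params(n) for n in("scene","top")}
def proj(n,X):
    p=P[n]; c=np.atleast_2d(X)@p["R"].T+p["t"]; u=c@p["camera_matrix"].T; return u[:,:2]/u[:,2:]
def orig(c,s,off): return (np.array(c,float)+.5)/s-.5+np.array(off)
def rz(a): return Ro.from_euler('z',a).as_matrix()
def panel(q,X): # q x,y,yaw,tilt
    X=np.atleast_2d(X)/1000; c,s=np.cos(q[3]),np.sin(q[3])
    r=np.c_[X[:,0]*c-X[:,2]*s-.09,X[:,1],X[:,0]*s+X[:,2]*c+.0325]
    return r@rz(q[2]).T+[q[0],q[1],0]
def strip(q,X): return (np.atleast_2d(X)/1000)@rz(q[2]).T+[q[0],q[1],0]
def backproj(n,uv,z):
    p=P[n]; d=p["R"].T@np.linalg.inv(p["camera_matrix"])@np.r_[uv,1]; C=-p["R"].T@p["t"]; return C+d*(z-C[2])/d[2]
E
cat > fit.py <<'E'
from h import *
T=lambda *c:orig(c,6,(190,185)); S=lambda *c:orig(c,4,(230,120)); T2=lambda *c:orig(c,5.4,(310,175))
obs=[("top",(-5,90,7.5),T(215,512)),("top",(-5,-90,7.5),T(583,442)),("top",(174,90,21.5),T(130,180)),("top",(174,-90,21.5),T(516,110)),
("top",(195,90,21.5),T(117,137)),("top",(195,-90,21.5),T(508,66)),("scene",(195,-90,21.5),S(310,128)),("scene",(174,-90,21.5),S(290,147)),("scene",(195,90,21.5),S(172,68))]
f=lambda q:np.concatenate([proj(n,panel(q,X))[0]-u for n,X,u in obs])
r=least_squares(f,[.55,.17,.2,.35],loss='soft_l1');print(r.x);print(np.round(f(r.x).reshape(-1,2),1))
q=r.x
print("rail_top",panel(q,(184.5,0,21.5)),"level",panel([*q[:3],0],[(184.5,0,21.5),(90,0,7.5)]))
o2=[("top",(45,55,4),T2(138,231)),("top",(45,-55,4),T2(327,178)),("top",(-45,55,28),T2(180,386)),("top",(-45,-55,28),T2(377,328)),
("scene",(-45,55,28),S(252,413)),("scene",(-45,-55,28),S(372,478)),("scene",(45,-55,4),S(472,460))]
g=lambda q:np.concatenate([proj(n,strip(q,X))[0]-u for n,X,u in o2])
r2=least_squares(g,[.5,-.08,.2],loss='soft_l1');print(r2.x);print(np.round(g(r2.x).reshape(-1,2),1))
s=r2.x;print("upstand",strip(s,(-40,0,28)))
for n,uv,z in(("top",(344,195),.018),("top",(368,262),.012)):print(backproj(n,uv,z))
for n in("top","scene"):
    im=cv2.imread(f"pics/{n}0.png"); im=cv2.resize(im,None,fx=4,fy=4,interpolation=cv2.INTER_CUBIC)
    def L(P3,c):
        u=(proj(n,P3)+.5)*4-.5; cv2.polylines(im,[np.int32(u.round())],True,c,1)
    for z in(7.5,-7.5): L(panel(q,[(-5,90,z),(195,90,z),(195,-90,z),(-5,-90,z)]),(0,0,255))
    L(panel(q,[(174,90,21.5),(195,90,21.5),(195,-90,21.5),(174,-90,21.5)]),(255,0,0))
    L(panel(q,[(90,75,20.5),(172,75,20.5),(172,-75,20.5),(90,-75,20.5)]),(0,255,0))
    R=lambda a:(np.array(a)/1000.)@rz(q[2]).T+[q[0],q[1],0]
    L(R([(-100,100,16),(100,100,16),(100,-100,16),(-100,-100,16)]),(255,0,255))
    L(strip(s,[(45,55,4),(45,-55,4),(-35,-55,4),(-35,55,4)]),(0,255,0))
    L(strip(s,[(-45,55,28),(-45,-55,28),(-35,-55,28),(-35,55,28)]),(0,255,255))
    x0,y0=(200,180) if n=="top" else (230,120)
    cv2.imwrite(f"pics/ov_{n}.png",im[y0*4:y0*4+600,x0*4:x0*4+800])
E
python3 fit.py
```

```text
[0.50829051 0.14611695 0.19225417 0.4183677 ]
[[ 0.6  0.1]
 [ 1.   0.4]
 [-0.9 -0.3]
 [ 0.3 -0.4]
 [-0.6 -0.3]
 [ 0.1 -0.3]
 [-0.8  0.3]
 [-1.1 -0.2]
 [ 0.6 -0.1]]
rail_top [[0.57685624 0.15946385 0.12710241]] level [[0.60104944 0.16417326 0.054     ]
 [0.50829051 0.14611695 0.04      ]]
[ 0.52698411 -0.16371545  0.29253593]
[[-0.1 -0.5]
 [ 0.2 -0.8]
 [ 1.1 -0.1]
 [ 0.7  0.2]
 [-0.3 -0.2]
 [-0.9 -0.5]
 [-0.3 -0.9]]
upstand [[ 0.48868348 -0.1752507   0.028     ]]
[ 0.61863902 -0.12336009  0.018     ]
[ 0.42168857 -0.19621159  0.012     ]
```

View pics/ov_top.png

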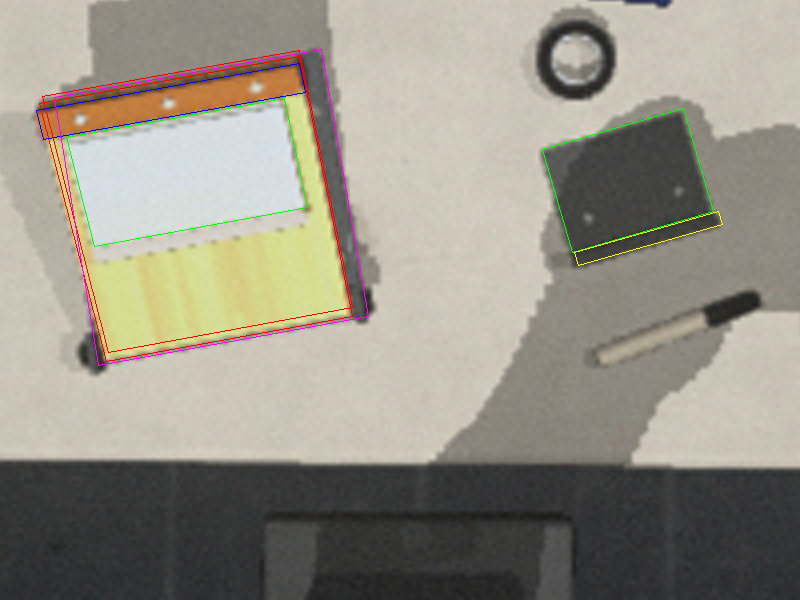

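View pics/ov_scene.png

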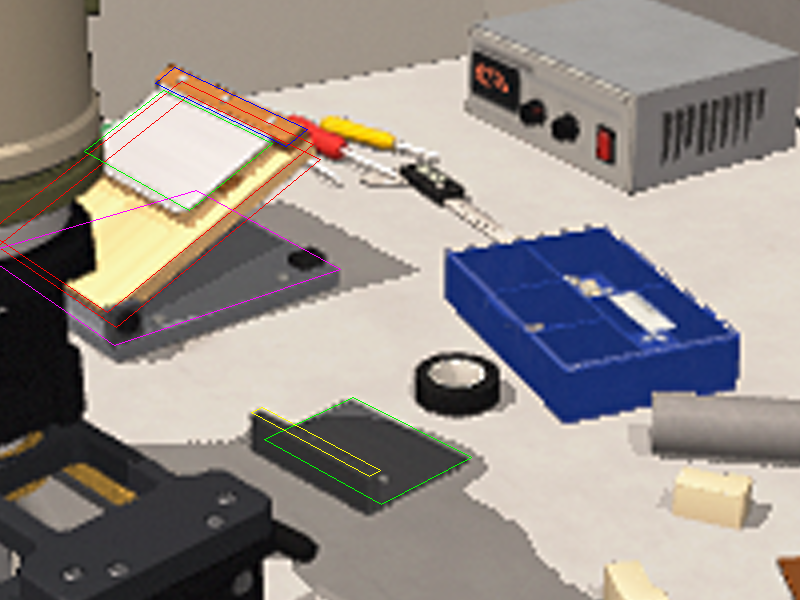

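The overlays match: residuals are about 1 px, panel tilt about 0.42, and strip yaw about 0.29 against rig yaw about 0.19. First move goes toward the panel with the gripper shut.

```bash
cat > go.py <<'E'
import sys; from h import *
# target x y z yaw -> shift in tool axes (units of 100mm), twist in 45deg
def goto(x,y,z,yaw):
    o=env.get_obs(); p=np.array(o["tcp_pos"]); R=Ro.from_euler('xyz',o["tcp_rot"]).as_matrix()
    d=R.T@(np.array([x,y,z])-p)*10; y0=np.arctan2(R[1,0],R[0,0])
    tw=-((yaw-y0+np.pi)%(2*np.pi)-np.pi)/(np.pi/4)
    print("shift",np.round(d,3),"twist",round(tw,3),"| t",round(o["t"],2),"tcp",np.round(p,4),"yaw",round(y0,4),"tilt",np.round(R[:2,2],4),"F",np.round(o["force"],1),"op",round(o["opening"],3))
goto(*map(float,sys.argv[1:5]))
E
python3 -m handwheel '[[1,-1,-1,0,-1],[1,-1,-1,0,-1],[1,-1,-1,0,-1],[1,-1,-1,0,-1],[1,-1,-1,0,-1],[1,-1,-1,0,-1],[1,-1,-1,0,-1]]'; python3 go.py .577 .159 .15 .192
```

```text
t: 0.73
tcp_pos: [0.2516, -0.4708, 0.1886]
tcp_rot: [-3.141, 0.001, -0.475]
force: [0.4, -0.6, -0.6]
opening: 0.554
shift [ 0.013 -7.089  0.39 ] twist -0.849 | t 0.73 tcp [ 0.2516 -0.4708  0.1886] yaw -0.4752 tilt [-0.0006  0.0009] F [ 0.4 -0.6 -0.6] op 0.554
```

```bash
python3 -m handwheel '[[1,1,-1,0,-0.85],[1,1,-1,0,-0.85],[1,1,-1,0,-0.85],[1,1,-1,0,-0.85],[1,1,-1,0,-0.85],[1,1,-1,0,-0.85]]'; python3 go.py .577 .159 .15 .192
```

```text
t: 1.23
tcp_pos: [0.3877, -0.4264, 0.1881]
tcp_rot: [-3.139, 0.0, 0.203]
force: [-1.2, -0.5, -0.1]
opening: 0.097
shift [ 3.033 -5.352  0.391] twist 0.014 | t 1.23 tcp [ 0.3877 -0.4264  0.1881] yaw 0.2028 tilt [-0.0007  0.002 ] F [-1.2 -0.5 -0.1] op 0.097
```

```bash
for i in 1 2 3; do :; done
python3 -m handwheel '[[1,0.6,-1,0,0],[1,0.6,-1,0,0],[1,0.6,-1,0,0]]' | head -2
python3 -m handwheel '[[1,0.6,-1,0,0],[1,0.6,-1,0,0],[1,0.6,-1,0,0]]' | head -2
python3 -m handwheel '[[1,0.6,-1,0,0],[1,0.6,-1,0,0],[1,0.6,-1,0,0]]' | head -2
python3 -m handwheel '[[1,0.6,-1,0,0],[1,0.6,-1,0,0],[1,0.6,-1,0,0]]' | head -2
python3 go.py .577 .159 .15 .192
```

```text
t: 1.48
tcp_pos: [0.4269, -0.3139, 0.1879]
t: 1.73
tcp_pos: [0.4659, -0.201, 0.1882]
t: 1.98
tcp_pos: [0.5047, -0.0881, 0.1886]
t: 2.23
tcp_pos: [0.5433, 0.0248, 0.1891]
shift [ 0.604 -1.243  0.395] twist 0.018 | t 2.23 tcp [0.5433 0.0248 0.1891] yaw 0.206 tilt [-0.0002  0.0032] F [ 1.  -0.5 -0.8] op 0.004
```

```bash
python3 -m handwheel '[[1,0.6,-1,0.2,0.02],[1,0.6,-1,0.2,0.02],[1,0.6,-1,0.2,0.02]]' | head -2
python3 go.py .580 .160 .145 .192
python3 - <<'E'
from h import *
q=[0.5083,.1461,.1922]
for t in(.42,.3,.2,.1,0):print(t,panel(q+[t],(188,0,21.5)).round(4), panel(q+[t],(195,0,21.5)).round(4))
E
```

```text
t: 2.48
tcp_pos: [0.5818, 0.1374, 0.169]
shift [ 0.025 -0.225  0.24 ] twist -0.002 | t 2.48 tcp [0.5818 0.1374 0.169 ] yaw 0.1902 tilt [-0.0002  0.0034] F [ 0.3 -0.6  0.6] op 0.004
0.42 [[0.5799 0.16   0.1288]] [[0.5861 0.1612 0.1316]]
0.3 [[0.59   0.162  0.1086]] [[0.5966 0.1633 0.1107]]
0.2 [[0.5966 0.1633 0.0909]] [[0.6034 0.1646 0.0923]]
0.1 [[0.6015 0.1642 0.0727]] [[0.6083 0.1656 0.0734]]
0 [[0.6045 0.1648 0.054 ]] [[0.6114 0.1662 0.054 ]]
```

```bash
python3 -m handwheel '[[1,0.03,-0.23,0.15,0],[1,0.03,-0.23,0.3,0],[1,0.05,-0.23,0.4,0],[1,0.08,-0.23,0.5,0],[1,0.12,-0.23,0.6,0],[1,0.15,-0.24,0.69,0],[1,0.19,-0.24,0.78,0],[1,0.22,-0.24,0.87,0],[1,0.24,-0.24,0.96,0]]'
python3 go.py .6045 .165 .054 .192
```

```text
t: 3.23
tcp_pos: [0.6044, 0.1652, 0.074]
tcp_rot: [-3.139, -0.007, 0.188]
force: [11.5, -0.9, 7.4]
opening: 0.003
shift [-0.001  0.003  0.2  ] twist -0.005 | t 3.23 tcp [0.6044 0.1652 0.074 ] yaw 0.1884 tilt [0.006  0.0042] F [11.5 -0.9  7.4] op 0.003
```

```bash
python3 -m handwheel '[[1,0.0,0,0.08,0],[1,0,0,0.16,0],[1,0,0,0.2,0],[1,0,0,0.22,0],[1,0,0,0.22,0]]'
python3 go.py .6045 .165 .054 .192
python3 - <<'E'
from station import imaging
import cv2
a=imaging.read_camera("top"); cv2.imwrite("pics/top1.png",a); b=imaging.read_camera("scene");cv2.imwrite("pics/scene1.png",b)
cv2.imwrite("pics/c4.png",cv2.resize(b[110:250,200:360],None,fx=4,fy=4,interpolation=cv2.INTER_CUBIC))
E
```

```text
t: 3.65
tcp_pos: [0.6044, 0.1651, 0.0515]
tcp_rot: [-3.138, -0.006, 0.188]
force: [0.6, 0.7, 0.4]
opening: 0.005
shift [ 0.     0.001 -0.025] twist -0.005 | t 3.65 tcp [0.6044 0.1651 0.0515] yaw 0.1881 tilt [0.0055 0.0042] F [0.6 0.7 0.4] op 0.005
```

View pics/c4.png

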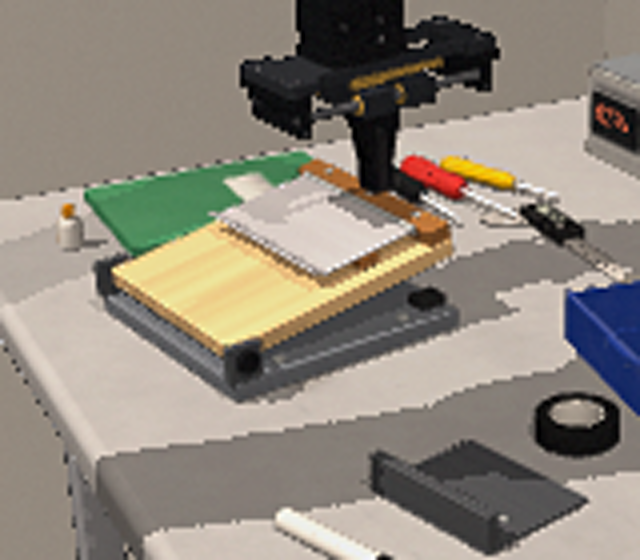

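The fingers slipped off behind the rail, leaving the panel part way down. Its right rear corner is at about (450,245) in the crop, clear of the rubber pad. I'll re-measure the rig.

Run:
```python
import cv2
a=cv2.imread("pics/top1.png")
cv2.imwrite("pics/c5.png",cv2.resize(a[185:285,200:320],None,fx=6,fy=6,interpolation=cv2.INTER_CUBIC))
b=cv2.imread("pics/scene1.png")
cv2.imwrite("pics/c6.png",cv2.resize(b[145:215,220:320],None,fx=8,fy=8,interpolation=cv2.INTER_CUBIC))
```

```text
(no output)
```

View pics/c5.png

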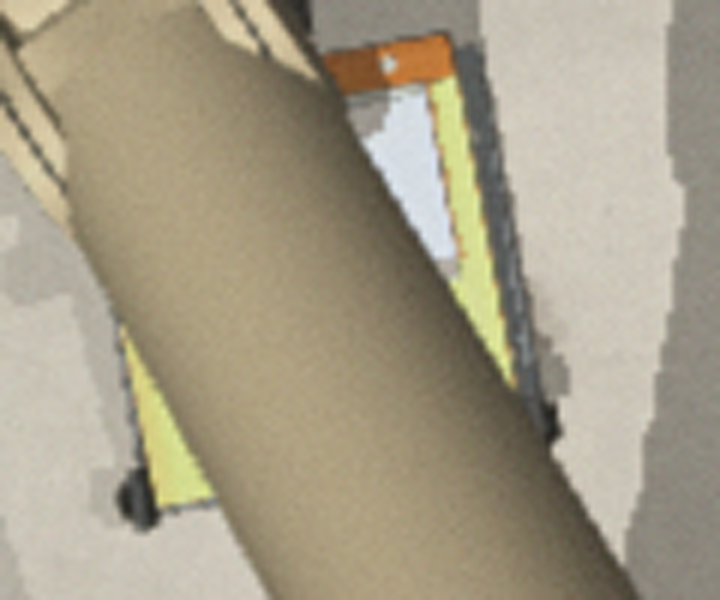

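View pics/c6.png

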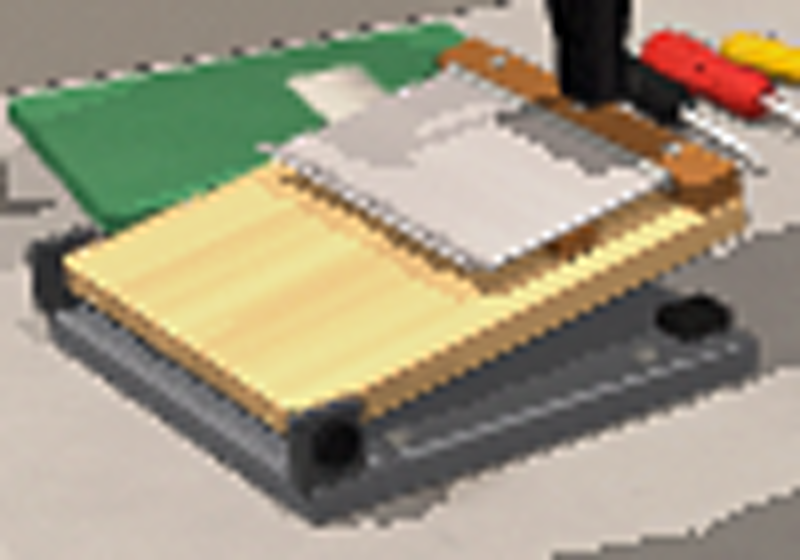

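```bash
cat > fit2.py <<'E'
from h import *
T0=lambda *c:orig(c,6,(190,185)); S0=lambda *c:orig(c,4,(230,120)); T1=lambda *c:orig(c,6,(200,185)); S1=lambda *c:orig(c,8,(220,145))
A=[("top",(-5,90,7.5),T0(215,512)),("top",(-5,-90,7.5),T0(583,442)),("top",(174,90,21.5),T0(130,180)),("top",(174,-90,21.5),T0(516,110)),
("top",(195,90,21.5),T0(117,137)),("top",(195,-90,21.5),T0(508,66)),("scene",(195,-90,21.5),S0(310,128)),("scene",(174,-90,21.5),S0(290,147)),("scene",(195,90,21.5),S0(172,68))]
B=[("top",(-5,90,7.5),T1(158,510)),("top",(195,-90,21.5),T1(450,35)),("top",(174,-90,21.5),T1(455,78)),
("scene",(-5,90,7.5),S1(65,260)),("scene",(195,-90,21.5),S1(745,168)),("scene",(174,-90,21.5),S1(672,185)),("scene",(195,-90,-7.5),S1(742,232)),("scene",(195,90,21.5),S1(452,40))]
C=[("scene",(100,-100,16),S1(757,340)),("scene",(-100,-100,0),S1(318,522)),("top",(100,-100,16),T1(480,42)),("top",(100,-100,16),T0(538,45))]
def f(q):
    r=[]
    for n,X,u in A:r.append(proj(n,panel([*q[:3],q[3]],X))[0]-u)
    for n,X,u in B:r.append(proj(n,panel([*q[:3],q[4]],X))[0]-u)
    for n,X,u in C:r.append(proj(n,strip(q[:3],X))[0]-u)
    return np.concatenate(r)
r=least_squares(f,[.51,.146,.19,.4,.2],loss='soft_l1');q=r.x;print(q.round(4));print(f(q).reshape(-1,2).round(1).tolist())
for t in(q[3],q[4],.1,0):print(t,[panel([*q[:3],t],(x,0,21.5))[0].round(4).tolist() for x in(174,184.5,195)])
E
python3 fit2.py
```

```text
[0.5079 0.1465 0.1962 0.4146 0.1542]
[[0.7, 0.3], [1.0, 0.4], [-1.0, -0.1], [0.0, -0.4], [-0.8, -0.1], [-0.1, -0.3], [-0.9, 0.4], [-1.1, -0.1], [0.4, 0.0], [-0.0, 0.2], [-0.3, -0.3], [0.3, -0.1], [-0.9, -0.2], [-0.8, -0.3], [2.8, 0.3], [0.9, 0.0], [2.8, -0.5], [0.3, -0.4], [-0.8, 1.0], [-0.0, 0.3], [0.3, -0.2]]
0.41458895249408917 [[0.5673, 0.1583, 0.1223], [0.5767, 0.1601, 0.1265], [0.5861, 0.162, 0.1307]]
0.15418514544915216 [[0.585, 0.1618, 0.0805], [0.5952, 0.1638, 0.0821], [0.6053, 0.1658, 0.0837]]
0.1 [[0.5873, 0.1622, 0.0713], [0.5975, 0.1643, 0.0723], [0.6078, 0.1663, 0.0734]]
0 [[0.5902, 0.1628, 0.054], [0.6005, 0.1649, 0.054], [0.6108, 0.1669, 0.054]]
```

```bash
python3 -m handwheel '[[1,0.03,0,-0.2,0],[1,0.03,0,-0.5,0],[1,0,0,-0.55,0],[1,-0.12,0,-0.55,0],[1,-0.12,0,-0.55,0],[1,-0.12,0,-0.55,0]]'
python3 go.py .594 .1645 .085 .196; python3 go.py .598 .1645 .054 .196
python3 - <<'E'
from station import imaging
import cv2
b=imaging.read_camera("scene")
cv2.imwrite("pics/c7.png",cv2.resize(b[145:215,220:320],None,fx=8,fy=8,interpolation=cv2.INTER_CUBIC))
E
```

```text
t: 4.25
tcp_pos: [0.5913, 0.1624, 0.1063]
tcp_rot: [-3.139, -0.005, 0.189]
force: [0.3, -0.2, -0.9]
opening: 0.003
shift [ 0.029 -0.015  0.214] twist -0.009 | t 4.25 tcp [0.5913 0.1624 0.1063] yaw 0.1887 tilt [0.0041 0.0032] F [ 0.3 -0.2 -0.9] op 0.003
shift [ 0.067 -0.007  0.524] twist -0.009 | t 4.25 tcp [0.5913 0.1624 0.1063] yaw 0.1887 tilt [0.0041 0.0032] F [ 0.3 -0.2 -0.9] op 0.003
```

View pics/c7.png

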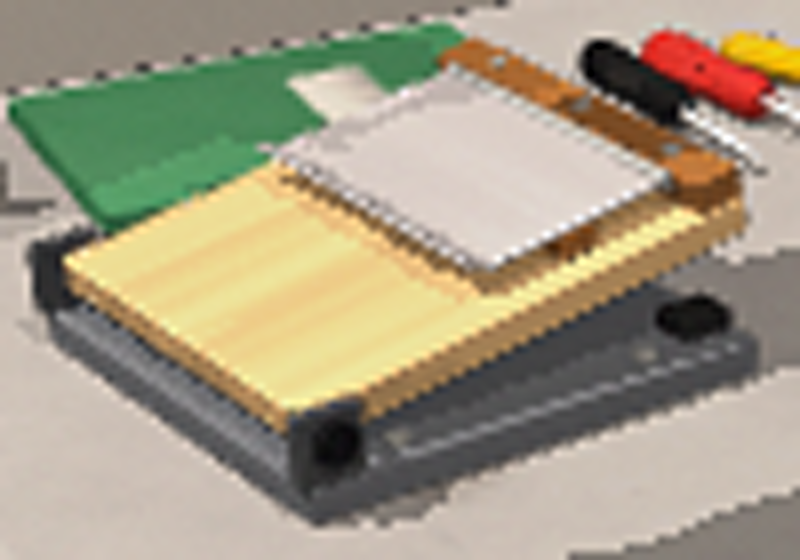

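The panel hasn't moved and the fingers are clear above it, so I'm pushing at the rail middle again.

```bash
python3 -m handwheel '[[1,0.02,0,0.15,0],[1,0.02,0,0.22,0],[1,0.02,0,0.28,0],[1,0.03,0,0.34,0],[1,0.03,0,0.4,0],[1,0.04,0,0.45,0],[1,0.04,0,0.5,0],[1,0.05,0,0.53,0],[1,0.05,0,0.54,0]]'
python3 go.py .598 .1645 .054 .196
python3 - <<'E'
from station import imaging
import cv2
b=imaging.read_camera("scene")
cv2.imwrite("pics/c8.png",cv2.resize(b[145:215,220:320],None,fx=8,fy=8,interpolation=cv2.INTER_CUBIC))
E
```

```text
t: 5.05
tcp_pos: [0.5967, 0.1634, 0.0516]
tcp_rot: [-3.139, -0.004, 0.188]
force: [0.3, 1.1, 0.1]
opening: 0.005
shift [ 0.015 -0.008 -0.024] twist -0.01 | t 5.05 tcp [0.5967 0.1634 0.0516] yaw 0.1884 tilt [0.0035 0.0032] F [0.3 1.1 0.1] op 0.005
```

View pics/c8.png

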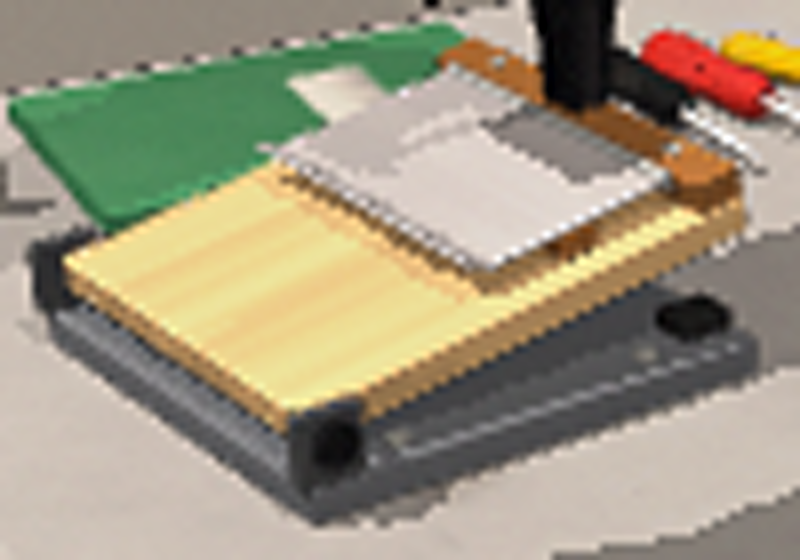

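Run:
```python
from h import *
for n in("scene",): print((proj(n,[[.5967,.1634,.0516],[.5967,.1634,.082],[.5967,.1634,.1],[.628,.17,.06]])-[220,145]+.5)*8-.5)
b=imaging.read_camera("wrist");cv2.imwrite("pics/w1.png",b); print(env.get_obs()["opening"])
b=imaging.read_camera("top");cv2.imwrite("pics/t2.png",b)
```

```text
[[585.95068125 179.3258379 ]
 [583.01771681 107.56701079]
 [581.25584353  64.46046675]
 [650.42311079 139.69502065]]
0.003718681662158339
```

View pics/w1.png

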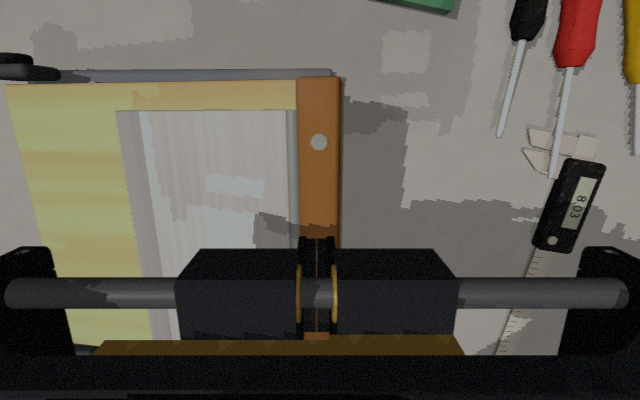

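View pics/t2.png

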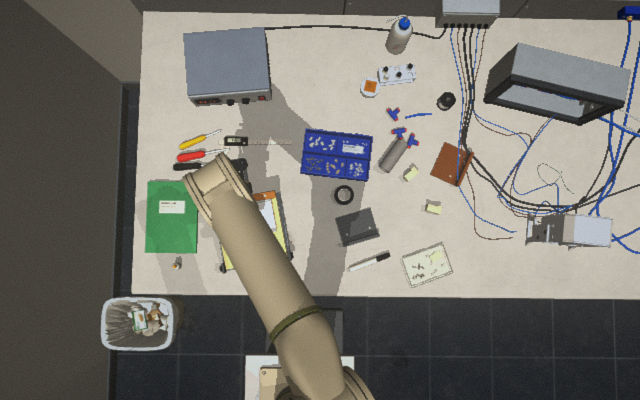

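Run:
```python
from h import *
p=imaging.camera_params("wrist"); M=np.linalg.inv(p["tool_from_camera"]);K=p["camera_matrix"]
for y in(-.0095,.0095):
  for z in(0,-.01,-.02,-.03,-.04,-.06):
    c=M@[0,y,z,1];u=K@c[:3];print(y,z,u[:2]/u[2])
b=cv2.imread("pics/w1.png");cv2.imwrite("pics/w1c.png",cv2.resize(b[200:360,240:400],None,fx=3.7,fy=3.7,interpolation=cv2.INTER_CUBIC))
```

```text
-0.0095 0 [317.64162675 216.50099906]
-0.0095 -0.01 [317.68603422 222.0015234 ]
-0.0095 -0.02 [317.73499076 228.06551609]
-0.0095 -0.03 [317.78923309 234.7842329 ]
-0.0095 -0.04 [317.84966612 242.26975978]
-0.0095 -0.06 [317.99388973 260.13399258]
0.0095 0 [317.60802274 245.02734759]
0.0095 -0.01 [317.64966835 251.73661853]
0.0095 -0.02 [317.69546235 259.11420986]
0.0095 -0.03 [317.74605705 267.26521438]
0.0095 -0.04 [317.80224914 276.31797805]
0.0095 -0.06 [317.9356031  297.80182088]
```

View pics/w1c.png

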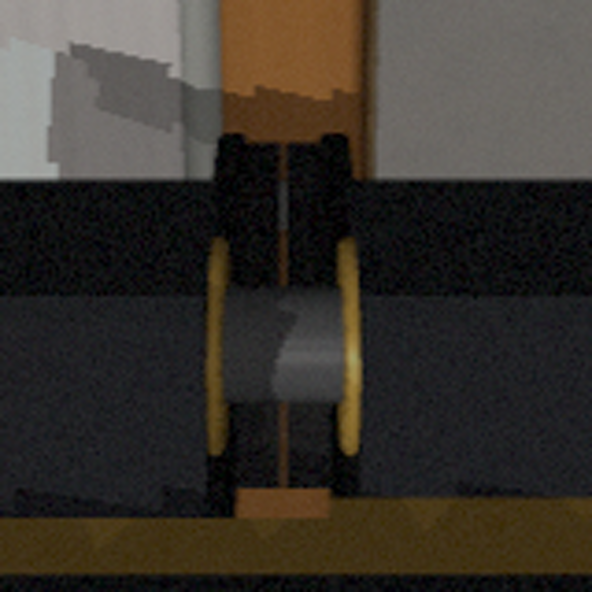

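View pics/scene1.png

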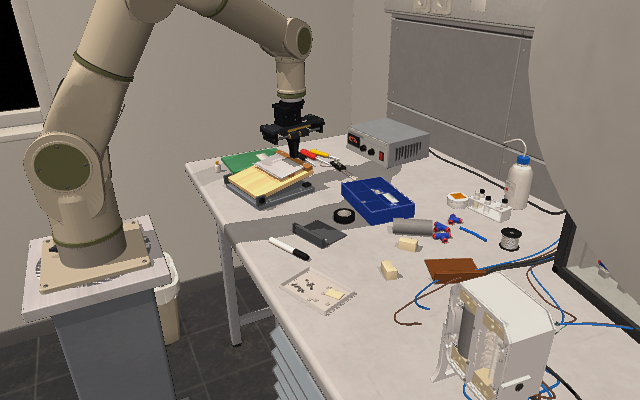

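The image evidence agrees. In the wrist view the finger tips end at row ~236, and in the scene view the tip sits at rail height. Both put the real tips about 30 mm short of the reported TCP, so the fingers haven't slipped and are resting on the rail. I need to push about 28 mm further, watching the force.

```bash
python3 -m handwheel '[[1,0.01,0,0.06,0],[1,0.02,0,0.12,0],[1,0.02,0,0.17,0],[1,0.03,0,0.22,0],[1,0.03,0,0.25,0]]'
python3 go.py .598 .1645 .025 .196
python3 - <<'E'
from station import imaging
import cv2
b=imaging.read_camera("scene")
cv2.imwrite("pics/c9.png",cv2.resize(b[145:215,220:320],None,fx=8,fy=8,interpolation=cv2.INTER_CUBIC))
E
```

```text
t: 5.62
tcp_pos: [0.6002, 0.1642, 0.0267]
tcp_rot: [-3.139, -0.005, 0.188]
force: [2.1, -0.1, 3.4]
opening: 0.004
shift [-0.021 -0.007  0.017] twist -0.01 | t 5.62 tcp [0.6002 0.1642 0.0267] yaw 0.1883 tilt [0.0044 0.0035] F [ 2.1 -0.1  3.4] op 0.004
```

View pics/c9.png

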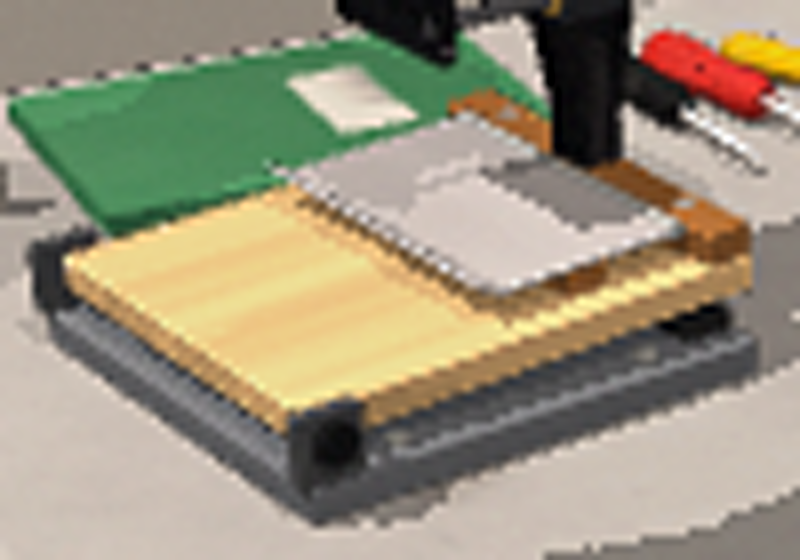

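The panel is following with only 3 N, and the rear corner is just above the pad. I'll continue until a firm stop shows in the force.

```bash
python3 -m handwheel '[[1,0,0,0.02,0],[1,0,0,0.04,0],[1,0,0,0.06,0],[1,0,0,0.06,0]]'
python3 -m handwheel '[[1,0,0,0.02,0],[1,0,0,0.03,0],[1,0,0,0.04,0],[1,0,0,0.04,0]]'
python3 - <<'E'
from station import imaging
import cv2
b=imaging.read_camera("scene")
cv2.imwrite("pics/c10.png",cv2.resize(b[145:215,220:320],None,fx=8,fy=8,interpolation=cv2.INTER_CUBIC))
E
```

```text
t: 6.0
tcp_pos: [0.5998, 0.1641, 0.0211]
tcp_rot: [-3.139, -0.004, 0.188]
force: [-1.8, -1.3, 9.8]
opening: 0.004
t: 6.33
tcp_pos: [0.5999, 0.1641, 0.0208]
tcp_rot: [-3.141, -0.005, 0.188]
force: [-14.6, -7.2, 38.3]
opening: 0.006
```

View pics/c10.png

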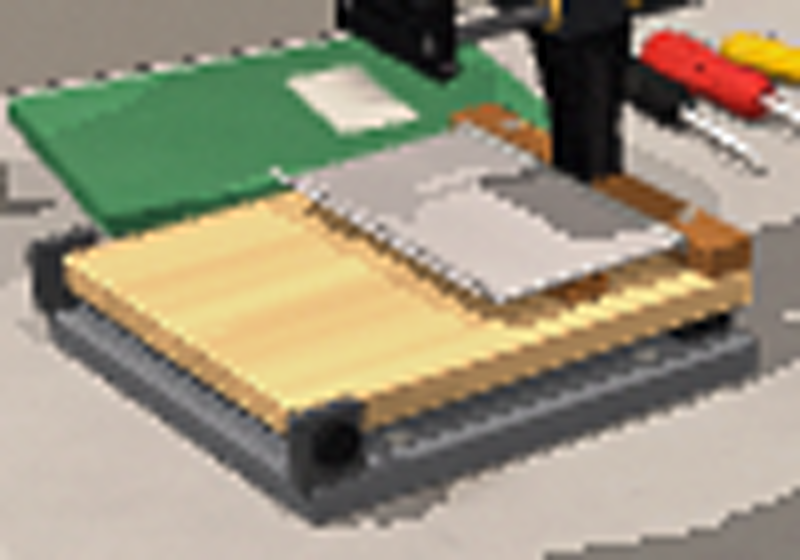

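Level: there's a hard stop, and the rear edge sits on the pad. Tips at rail height 54 mm with reported z at 20.8 mm gives a tip offset of about 33 mm. Next I lift and go to the strip.

```bash
python3 -m handwheel '[[1,0,0,-0.4,0],[0.5,0,0,-0.6,0],[0,-0.1,1,-0.7,0],[0,-0.15,1,-0.7,0],[0,-0.15,1,-0.7,0],[0,-0.15,1,-0.7,0]]'|head -2
python3 -m handwheel '[[0,-0.15,1,0,-0.13],[0,-0.15,1,0,-0.13],[0,-0.15,1,0,-0.13]]'|head -2
python3 go.py .4887 -.1753 .06 .2925
```

```text
t: 6.88
tcp_pos: [0.6037, 0.0558, 0.0902]
t: 7.13
tcp_pos: [0.606, -0.0494, 0.0896]
shift [-1.476  0.883  0.299] twist -0.015 | t 7.13 tcp [ 0.606  -0.0494  0.0896] yaw 0.2809 tilt [ 0.0015 -0.0038] F [ 0.5 -1.   0.4] op 0.471
```

```bash
python3 -m handwheel '[[0,-1,0.6,0.1,0],[0,-1,0.6,0.1,0],[0,-1,0.6,0.1,0],[0,-1,0.6,0.1,0]]'|head -2
python3 -m handwheel '[[0,-0.47,0.28,0.2,0],[0,-0.47,0.28,0.2,-0.015],[0,-0.47,0.28,0.2,-0.015],[0,-0.47,0.28,0.2,-0.015]]'|head -2
python3 go.py .4887 -.1753 .03 .2925
python3 - <<'E'
from station import imaging
import cv2
cv2.imwrite("pics/w2.png",imaging.read_camera("wrist"));cv2.imwrite("pics/t3.png",imaging.read_camera("top"));cv2.imwrite("pics/s3.png",imaging.read_camera("scene"))
b=cv2.imread("pics/s3.png");cv2.imwrite("pics/s3c.png",cv2.resize(b[140:290,220:370],None,fx=4,fy=4,interpolation=cv2.INTER_CUBIC))
E
```

```text
t: 7.47
tcp_pos: [0.5208, -0.1415, 0.0779]
t: 7.8
tcp_pos: [0.4815, -0.1817, 0.0576]
shift [ 0.089 -0.042  0.275] twist -0.013 | t 7.8 tcp [ 0.4815 -0.1817  0.0576] yaw 0.2824 tilt [-0.0065 -0.0059] F [ 1.  -0.3 -0.8] op 0.497
```

View pics/w2.png

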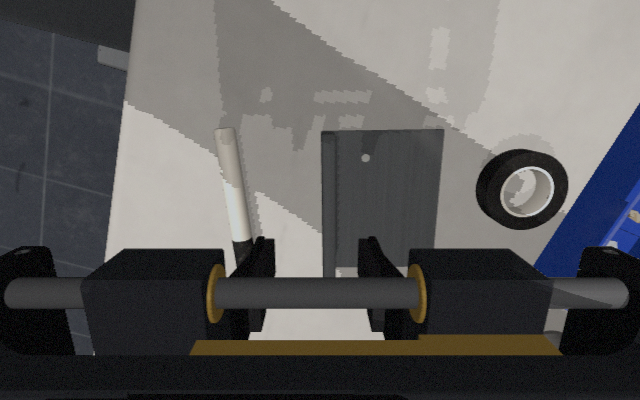

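View pics/s3c.png

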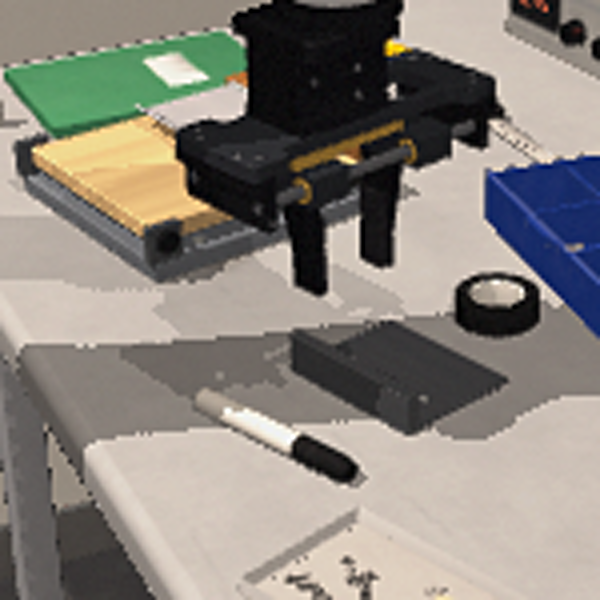

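The wrist view shows the strip's upstand (columns 322–337, left end at row 131) between the open fingers and the marker to the left. I'll back-project it as a check on the tool frame.

```bash
cat > wb.py <<'E'
from h import *
def wback(uv,z,o):
    p=imaging.camera_params("wrist");M=p["tool_from_camera"]
    R=Ro.from_euler('xyz',o["tcp_rot"]).as_matrix();T=np.array(o["tcp_pos"])
    d=R@M[:3,:3]@np.linalg.inv(p["camera_matrix"])@np.r_[uv,1];C=R@M[:3,3]+T
    return C+d*(z-C[2])/d[2]
E
python3 - <<'E'
from wb import *
o=env.get_obs()
s=[0.52698411,-0.16371545,0.29253593]
for uv,X in(((321.5,131),(-45,55,28)),((336,132),(-35,55,28)),((443,129),(45,55,4)),((435,265),(45,-55,4)),((323,268),(-45,-55,28))):
    print(wback(uv,X[2]/1000,o).round(4),strip(s,X)[0].round(4))
print("tips", (proj("scene",[[.4815,-.1817,.0576+.033]])-[220,140]+.5)*4-.5)
E
```

```text
[ 0.4695 -0.1228  0.028 ] [ 0.468 -0.124  0.028]
[ 0.4789 -0.1207  0.028 ] [ 0.4776 -0.1211  0.028 ]
[ 0.5547 -0.0982  0.004 ] [ 0.5542 -0.0981  0.004 ]
[ 0.5905 -0.2017  0.004 ] [ 0.5859 -0.2034  0.004 ]
[ 0.4993 -0.2186  0.028 ] [ 0.4998 -0.2294  0.028 ]
tips [[345.16818063 278.70768155]]
```

```bash
python3 -m handwheel '[[0,0.095,-0.045,0.1,-0.015],[0,0.095,-0.045,0.3,-0.015],[0,0.095,-0.045,0.4,-0.015],[0,0.095,-0.045,0.4,-0.015]]'|head -2
python3 go.py .4893 -.1750 -.024 .2925
```

```text
t: 8.28
tcp_pos: [0.4904, -0.1716, 0.0165]
shift [-0.017  0.028  0.406] twist 0.009 | t 8.28 tcp [ 0.4904 -0.1716  0.0165] yaw 0.2997 tilt [-0.0071 -0.0039] F [-1.   0.1 -0.9] op 0.503
```

```bash
python3 -m handwheel '[[0,-0.015,0.03,0.15,0.01],[0,-0.015,0.03,0.3,0.01],[0,-0.015,0.03,0.38,0.01],[0,-0.015,0.03,0.4,0.01],[0,-0.015,0.03,0.4,0.01]]'
python3 go.py .4893 -.1750 -.024 .2925
python3 - <<'E'
from station import imaging
import cv2
cv2.imwrite("pics/w3.png",imaging.read_camera("wrist"));b=imaging.read_camera("scene")
cv2.imwrite("pics/s4c.png",cv2.resize(b[160:270,250:370],None,fx=5,fy=5,interpolation=cv2.INTER_CUBIC))
E
```

```text
t: 8.7
tcp_pos: [0.4896, -0.1748, -0.0233]
tcp_rot: [3.14, 0.008, 0.292]
force: [-0.0, -0.4, 0.2]
opening: 0.499
shift [-0.004  0.001  0.007] twist -0.001 | t 8.7 tcp [ 0.4896 -0.1748 -0.0233] yaw 0.2921 tilt [-0.0075 -0.0035] F [-0.  -0.4  0.2] op 0.499
```

View pics/w3.png

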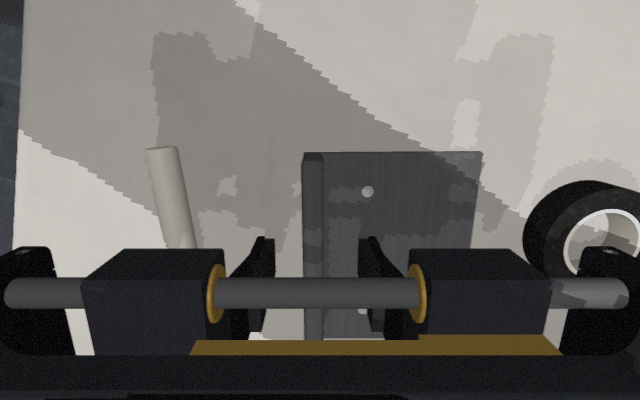

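View pics/s4c.png

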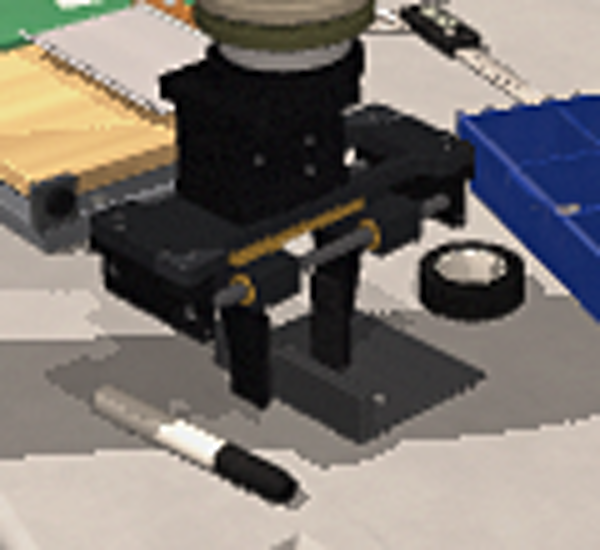

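The fingers straddle the upstand and the marker and tape are clear. Closing now.

```bash
python3 -m handwheel '[[1,0,0,0,0],[1,0,0,0,0],[1,0,0,0,0],[1,0,0,0,0],[1,0,0,0,0],[1,0,0,0,0]]'
python3 -m handwheel '[[1,0,0,-0.1,0],[1,0,0,-0.3,0],[1,0,0,-0.5,0],[1,0,0,-0.5,0]]'
python3 - <<'E'
from station import imaging
import cv2
cv2.imwrite("pics/w4.png",imaging.read_camera("wrist"));b=imaging.read_camera("scene")
cv2.imwrite("pics/s5c.png",cv2.resize(b[140:260,240:370],None,fx=5,fy=5,interpolation=cv2.INTER_CUBIC)[:600])
E
python3 go.py .4893 -.1750 -.024 .2925
```

```text
t: 9.3
tcp_pos: [0.4902, -0.1752, -0.0225]
tcp_rot: [3.139, 0.007, 0.292]
force: [-1.9, 0.2, 1.1]
opening: 0.131
t: 9.63
tcp_pos: [0.4928, -0.1754, 0.0315]
tcp_rot: [3.136, 0.003, 0.292]
force: [2.0, 0.6, 0.0]
opening: 0.11
shift [-0.012 -0.009  0.523] twist -0.001 | t 9.73 tcp [ 0.4909 -0.1753  0.0283] yaw 0.2918 tilt [-0.0049 -0.0053] F [-1.   0.4 -1.4] op 0.11
```

View pics/w4.png

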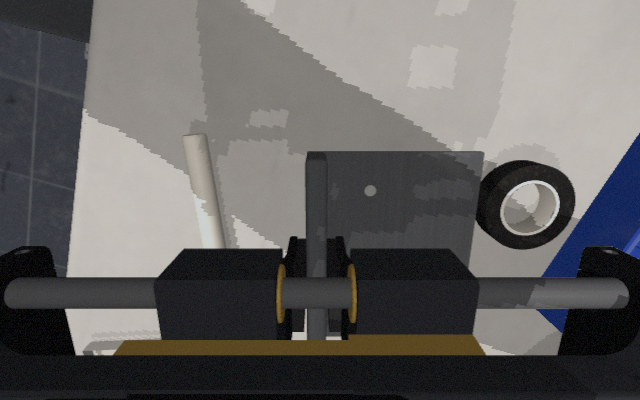

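View pics/s5c.png

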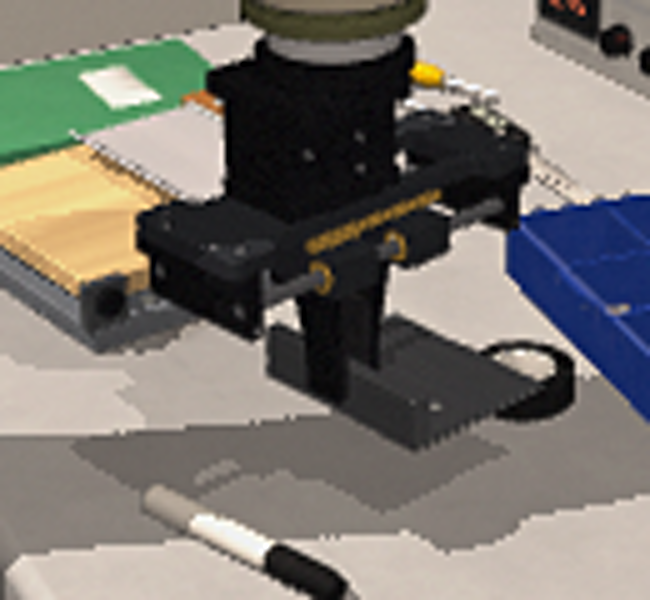

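Grip is good (opening 0.11 ≈ 9.6 mm, strip level). I'm carrying it to a staging pose in front of the lap.

```bash
python3 -m handwheel '[[1,0,-0.3,-0.5,0],[1,-0.3,-0.8,-0.6,0.06],[1,-0.3,-1,-0.6,0.12],[1,-0.3,-1,-0.6,0.12],[1,-0.3,-1,-0.6,0.12]]'|head -2
python3 go.py .405 .126 .08 .196
```

```text
t: 10.15
tcp_pos: [0.4326, -0.0863, 0.0882]
shift [ 0.152 -2.136  0.069] twist 0.005 | t 10.15 tcp [ 0.4326 -0.0863  0.0882] yaw 0.2003 tilt [-0.0051 -0.007 ] F [ 0.4 -0.6 -0.8] op 0.112
```

```bash
python3 -m handwheel '[[1,0,-1,0,0],[1,0,-1,0,0],[1,0,-1,0,0]]'|head -2
python3 -m handwheel '[[1,0.1,-0.9,0,0],[1,0.1,-0.9,0,0],[1,0.1,-0.9,0,0]]'|head -2
python3 go.py .407 .1265 .06 .196
python3 - <<'E'
from station import imaging
import cv2
cv2.imwrite("pics/w5.png",imaging.read_camera("wrist"));a=imaging.read_camera("top");b=imaging.read_camera("scene")
cv2.imwrite("pics/s6.png",b);cv2.imwrite("pics/t6.png",a)
cv2.imwrite("pics/s6c.png",cv2.resize(b[120:220,200:330],None,fx=6,fy=6,interpolation=cv2.INTER_CUBIC)[:600])
E
```

```text
t: 10.4
tcp_pos: [0.4116, 0.0153, 0.087]
t: 10.65
tcp_pos: [0.4025, 0.1106, 0.0863]
shift [ 0.079 -0.147  0.262] twist 0.015 | t 10.65 tcp [0.4025 0.1106 0.0863] yaw 0.2078 tilt [-0.0063 -0.0039] F [-0.8  0.  -0.5] op 0.113
```

View pics/w5.png

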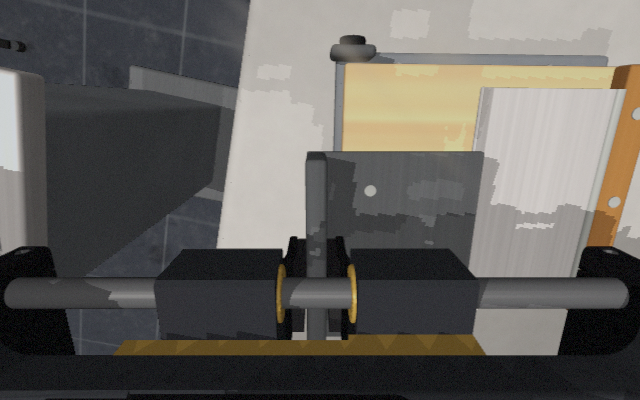

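View pics/s6c.png

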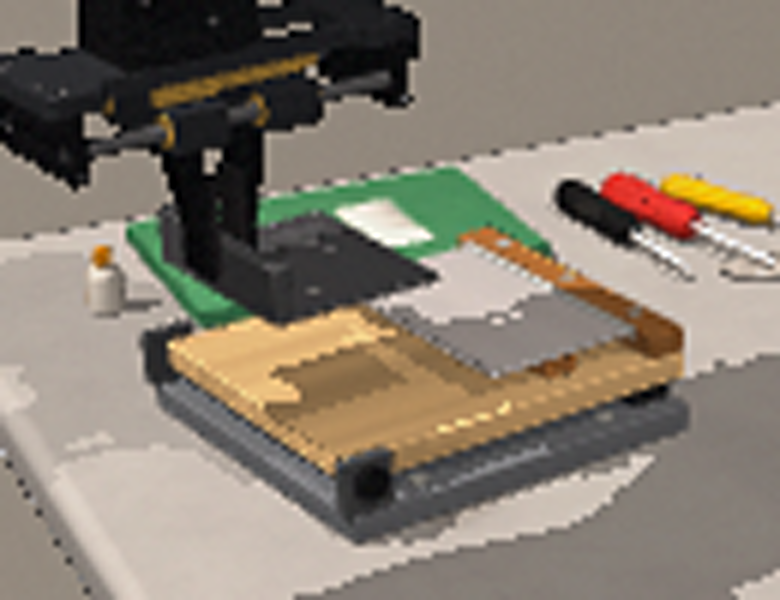

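View pics/t6.png

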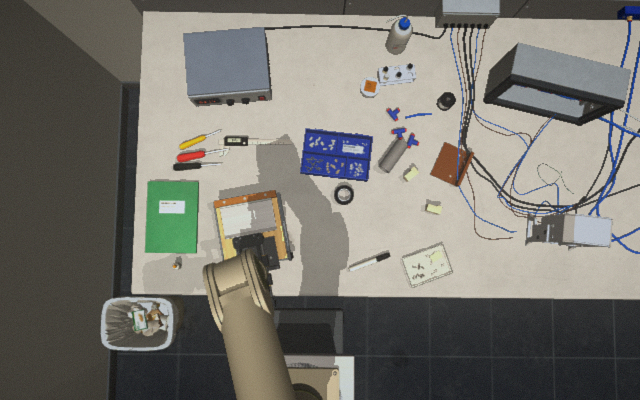

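Run:
```python
from wb import *
o=env.get_obs();print(np.round(o["tcp_pos"],4),np.round(o["tcp_rot"],4))
b=cv2.imread("pics/w5.png");cv2.imwrite("pics/w5c.png",cv2.resize(b[30:180,310:640],None,fx=2.4,fy=2.4,interpolation=cv2.INTER_CUBIC))
q=[.5079,.1465,.1962,0]
p=imaging.camera_params("wrist");Mi=np.linalg.inv(p["tool_from_camera"]);R=Ro.from_euler('xyz',o["tcp_rot"]).as_matrix();T=np.array(o["tcp_pos"])
def wp(X): c=Mi[:3,:3]@(R.T@(X-T))+Mi[:3,3];u=p["camera_matrix"]@c;return ((u[:2]/u[2]).round(1)-[310,30]+.5)*2.4-.5
for X in((-5,90,7.5),(80,75,26.5),(90,75,20.5),(172,75,20.5),(174,90,21.5),(195,90,21.5)):print(X,wp(panel(q,X)[0]))
for s in((45,55,4),(-45,55,28),(-35,55,28)):
  X=(np.array(s)+[40,0,0])/1000; X=T+rz(o["tcp_rot"][2])@X*[1,1,0]+np.array([0,0,.0228+s[2]/1000]); print(s,wp(X))
```

```text
[0.4031 0.1056 0.0859] [3.138  0.0084 0.2048]
(-5, 90, 7.5) [81.1  50.86]
(80, 75, 26.5) [414.46 105.82]
(90, 75, 20.5) [441.82 107.98]
(172, 75, 20.5) [754.06 110.62]
(174, 90, 21.5) [780.94  48.22]
(195, 90, 21.5) [863.02  48.7 ]
(45, 55, 4) [428.38 284.14]
(-45, 55, 28) [-10.1  301.18]
(-35, 55, 28) [ 45.58 301.18]
```

View pics/w5c.png

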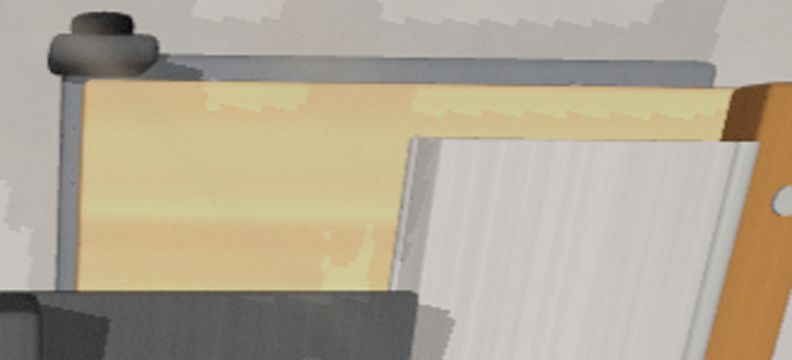

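The panel stayed level. The arm was still settling for that picture, so I'll move to staging, let it settle and measure again.

```bash
python3 go.py .404 .1255 .06 .196
python3 -m handwheel '[[1,0.05,-0.2,0.25,0.011],[1,0.05,-0.2,0.25,0.011],[1,0.05,-0.2,0.25,0.011],[1,0.05,-0.2,0.25,0.011],[1,0.05,-0.2,0.25,0.011],[1,0.05,-0.2,0.25,0.011]]'|head -2
cat > ck.py <<'E'
from wb import *
import sys
o=env.get_obs();b=imaging.read_camera("wrist");n=sys.argv[1];cv2.imwrite(f"pics/w{n}.png",b)
print(np.round(o["tcp_pos"],4),np.round(o["tcp_rot"],4),np.round(o["force"],1))
q=[float(v) for v in sys.argv[2:5]]+[0]
p=imaging.camera_params("wrist");Mi=np.linalg.inv(p["tool_from_camera"]);R=Ro.from_euler('xyz',o["tcp_rot"]).as_matrix();T=np.array(o["tcp_pos"])
F=2.4;O=np.array([310,30])
def wp(X): c=Mi[:3,:3]@(R.T@(X-T))+Mi[:3,3];u=p["camera_matrix"]@c;return u[:2]/u[2]
im=cv2.resize(b[30:270,310:640],None,fx=F,fy=F,interpolation=cv2.INTER_CUBIC)
def L(P3,c): cv2.polylines(im,[np.int32(np.round(([wp(X) for X in P3]-O+.5)*F-.5))],True,c,1)
L(panel(q,[(-5,90,7.5),(195,90,7.5),(195,-90,7.5),(-5,-90,7.5)]),(0,0,255))
L(panel(q,[(80,75,26.5),(80,-75,26.5),(90,-75,20.5),(90,75,20.5),(172,75,20.5),(172,-75,20.5),(90,-75,20.5),(90,75,20.5)]),(0,255,0))
L(panel(q,[(174,90,21.5),(195,90,21.5),(195,-90,21.5),(174,-90,21.5)]),(255,0,0))
def st(s): X=(np.array(s)+[40,0,0])/1000; return T+R@np.array([X[0],-X[1],-.0228-X[2]])
L([st(s) for s in((45,55,4),(-35,55,4),(-35,-55,4),(45,-55,4))],(0,255,255))
L([st(s) for s in((-45,55,28),(-35,55,28),(-35,-55,28),(-45,-55,28))],(0,255,255))
cv2.imwrite(f"pics/w{n}c.png",im)
E
python3 ck.py 6 .5079 .1465 .1962; python3 go.py .404 .1255 .0 .196
```

```text
shift [ 0.051 -0.194  0.258] twist 0.011 | t 10.8 tcp [0.4031 0.1056 0.0859] yaw 0.2048 tilt [-0.0075 -0.0053] F [ 0.6 -0.4 -0.7] op 0.108
t: 11.3
tcp_pos: [0.4044, 0.1252, 0.0613]
[0.4044 0.1252 0.0613] [3.1372 0.0074 0.1948] [ 0.3  0.  -1.3]
shift [ 0.001 -0.005  0.613] twist -0.001 | t 11.35 tcp [0.4044 0.1253 0.0613] yaw 0.1949 tilt [-0.0064 -0.0058] F [-0.6 -0.4 -1.7] op 0.11
```

View pics/w6c.png

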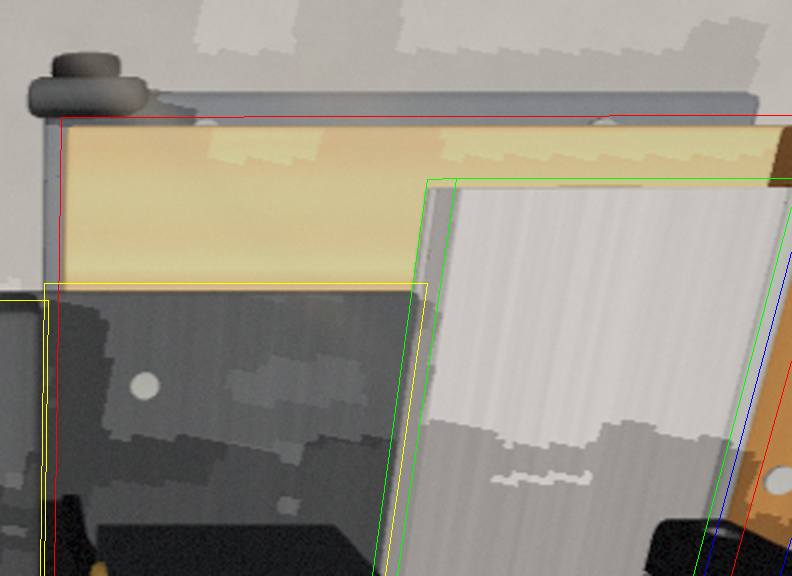

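Strip and leaf are parallel, and the strip is centred relative to the leaf to within about 1 mm. Strip and rig overlays share the same small row offset. The strip edge is about 10–14 mm short of the lip, so I'll lower to just above the board.

```bash
python3 -m handwheel '[[1,0,0,0.15,0],[1,0,0,0.3,0],[1,0,0,0.38,0],[1,0,0,0.41,0],[1,0,0,0.41,0],[1,0,0,0.41,0]]'
python3 go.py .404 .1255 .019 .196
python3 - <<'E'
from station import imaging
import cv2
b=imaging.read_camera("scene")
cv2.imwrite("pics/s7c.png",cv2.resize(b[140:210,220:320],None,fx=8,fy=8,interpolation=cv2.INTER_CUBIC)[:600])
E
```

```text
t: 11.85
tcp_pos: [0.4044, 0.1252, 0.0208]
tcp_rot: [3.137, 0.007, 0.195]
force: [-1.3, -0.8, -0.3]
opening: 0.114
shift [-0.003 -0.004  0.018] twist -0.001 | t 11.85 tcp [0.4044 0.1252 0.0208] yaw 0.195 tilt [-0.006  -0.0057] F [-1.3 -0.8 -0.3] op 0.114
```

View pics/s7c.png

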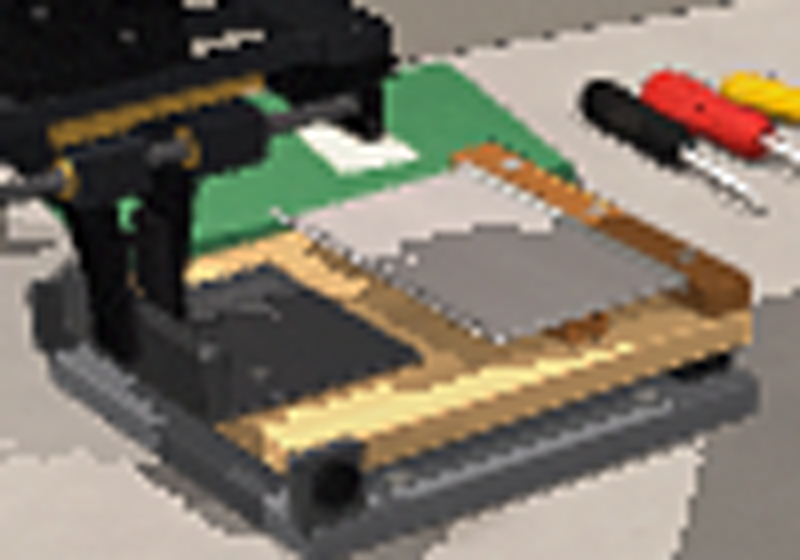

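The strip hovers flat just above the board, in front of the leaf. I'll lower another 1.5 mm and begin sliding.

```bash
python3 -m handwheel '[[1,0,0,0.015,0],[1,0.06,0,0.015,0],[1,0.12,0,0.015,0],[1,0.18,0,0.015,0],[1,0.24,0,0.015,0],[1,0.24,0,0.015,0]]'
python3 - <<'E'
from station import imaging
import cv2
b=imaging.read_camera("scene")
cv2.imwrite("pics/s8c.png",cv2.resize(b[140:210,220:320],None,fx=8,fy=8,interpolation=cv2.INTER_CUBIC)[:600])
E
python3 ck.py 7 .5079 .1465 .1962
```

```text
t: 12.4
tcp_pos: [0.4295, 0.1303, 0.0194]
tcp_rot: [3.138, 0.006, 0.195]
force: [-0.4, -0.4, -1.1]
opening: 0.109
[0.4286 0.1304 0.0192] [3.1381 0.0067 0.1951] [ 0.5 -0.2 -0.8]
```

View pics/s8c.png

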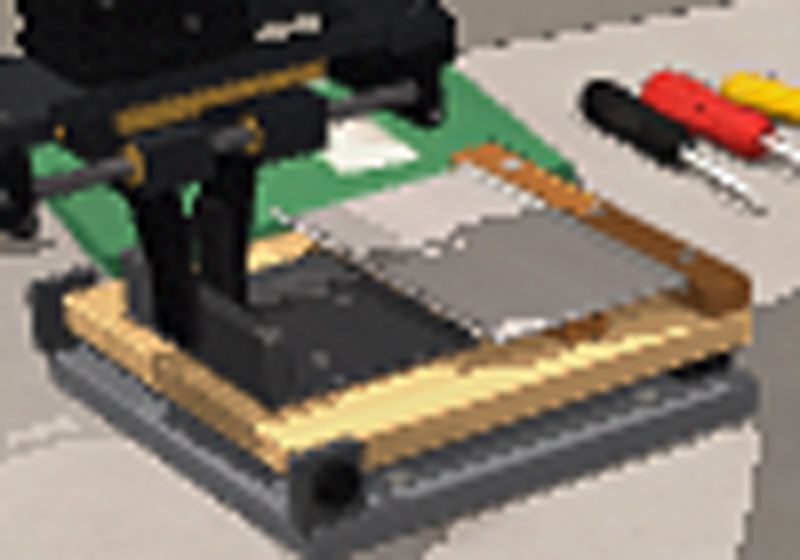

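View pics/w7c.png

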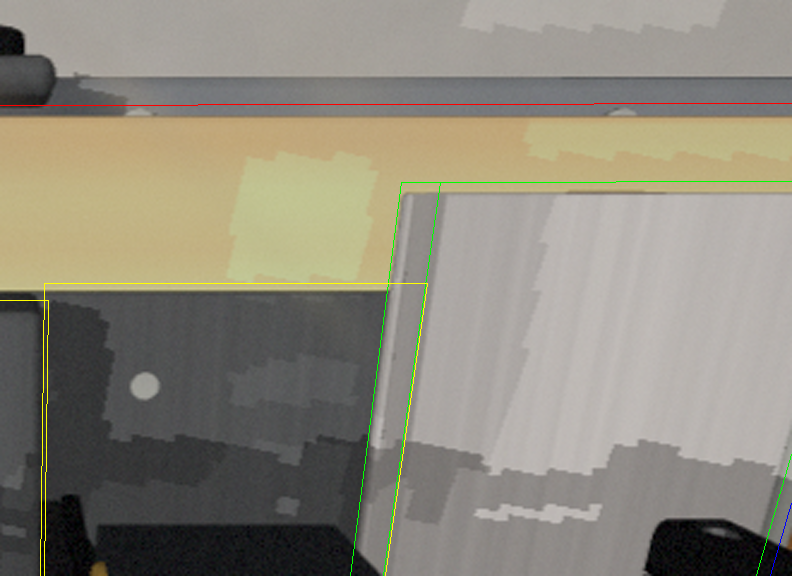

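The edge has entered under the lip and the leaf is still flat. Continuing inward.

```bash
python3 -m handwheel '[[1,0.06,0,0.0,0],[1,0.12,0,0.0,0],[1,0.17,0,0.0,0],[1,0.21,0,0.0,0],[1,0.23,0,0.0,0],[1,0.23,0,0,0]]'
python3 -m handwheel '[[1,0.015,0,0,0],[1,0.03,0,0,0],[1,0.03,0,0,0]]'
python3 -m handwheel '[[1,0.015,0,0,0],[1,0.03,0,0,0],[1,0.03,0,0,0]]'
python3 go.py .454 .1358 .017 .196
```

```text
t: 13.0
tcp_pos: [0.4511, 0.1349, 0.019]
tcp_rot: [3.138, 0.007, 0.195]
force: [-0.1, 0.7, -1.2]
opening: 0.109
t: 13.25
tcp_pos: [0.4542, 0.1355, 0.019]
tcp_rot: [3.138, 0.007, 0.195]
force: [-0.0, 0.6, -1.4]
opening: 0.113
t: 13.5
tcp_pos: [0.456, 0.1359, 0.0185]
tcp_rot: [3.138, 0.009, 0.195]
force: [-4.0, -0.9, -0.4]
opening: 0.113
shift [-0.019 -0.003  0.016] twist -0.001 | t 13.5 tcp [0.456  0.1359 0.0185] yaw 0.1952 tilt [-0.0085 -0.0053] F [-4.  -0.9 -0.4] op 0.113
```

Contact with the batten: Fx −4 N at model edge ≈ 30–32 mm. Now pressing down in small steps.

```bash
python3 -m handwheel '[[1,-0.01,0,0.01,0],[1,-0.01,0,0.015,0],[1,-0.01,0,0.015,0]]'
python3 -m handwheel '[[1,0,0,0.01,0],[1,0,0,0.01,0],[1,0,0,0.01,0]]'
```

```text
t: 13.75
tcp_pos: [0.4556, 0.1358, 0.0179]
tcp_rot: [3.138, 0.008, 0.195]
force: [-4.6, -3.0, 10.6]
opening: 0.112
t: 14.0
tcp_pos: [0.4556, 0.1358, 0.0178]
tcp_rot: [3.136, 0.008, 0.195]
force: [-8.0, -2.1, 16.7]
opening: 0.112
```

```bash
python3 -m handwheel '[[1,-0.005,0,0.005,0],[1,-0.005,0,0.005,0],[1,-0.005,0,0.005,0],[1,-0.005,0,0.005,0],[1,-0.005,0,0.005,0]]'
python3 - <<'E'
from station import imaging
import cv2
b=imaging.read_camera("scene")
cv2.imwrite("pics/s9c.png",cv2.resize(b[140:210,220:320],None,fx=8,fy=8,interpolation=cv2.INTER_CUBIC)[:600])
cv2.imwrite("pics/t9.png",imaging.read_camera("top"))
E
python3 ck.py 8 .5079 .1465 .1962
```

```text
t: 14.42
tcp_pos: [0.4557, 0.1358, 0.0179]
tcp_rot: [3.136, 0.007, 0.195]
force: [-3.2, -0.5, 8.4]
opening: 0.111
[0.4556 0.1358 0.0179] [3.1363 0.0074 0.195 ] [-2.7 -0.8  7.7]
```

View pics/s9c.png

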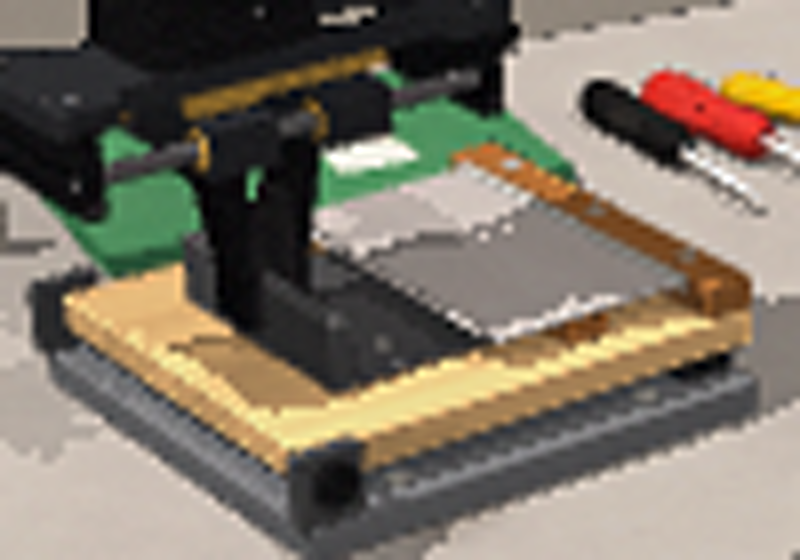

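View pics/w8c.png

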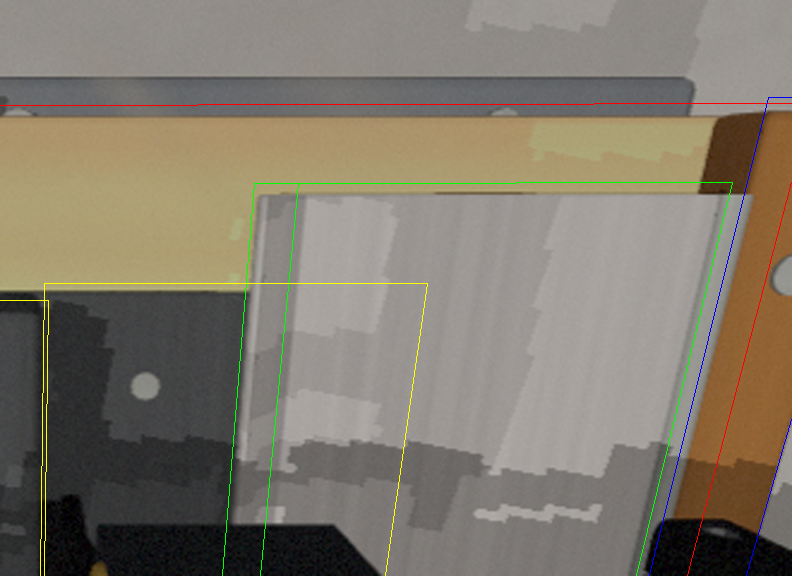

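View pics/t9.png

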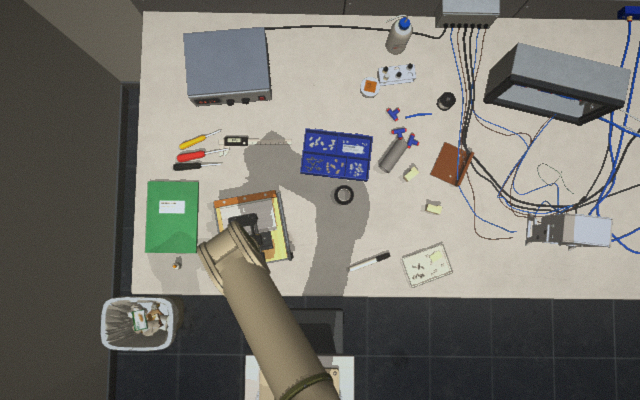

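The strip lies flat and home, the leaf is down, the panel is on its pad and the bystanders haven't moved. Press force is steady at about 8 N, so I'm handing in.

```bash
python3 -c "
from station import env
o=env.get_obs();print(o['t'],o['force'],o['opening']);print(env.job_done());o=env.get_obs();print(o['t'],o['force'],o['tcp_pos'])"
```

```text
14.5667 [-2.28758504 -0.95914661  8.06039573] 0.11587907740607453
the job is handed in; nothing more can be done
None
the job is handed in; nothing more can be done
```

I pushed the panel down to its hard stop, gripped the steel strip by its upstand and slid it under the leaf until it met the batten. I handed in at 14.6 s, still gripping the strip and pressing it down with about 8 N. The hand-in gave no verdict.

**Last checks:**
- **Panel:** level on its pad in the pictures. The push on the rail met a hard stop, reaching 38 N at the wrist.
- **Strip depth:** a −4 N contact at about the batten's depth. The pose model puts the edge about 30–32 mm past the mouth; the wrist picture suggests 28–29 mm. The edge itself is hidden under the leaf.
- **Strip alignment:** about 1 mm off the leaf's middle and under 0.01 rad off square. The flange is flat on the board, and the tool tilt is about 0.008 rad.
- **Leaf:** still flat in the last picture.
- **Force and grip:** wrist force was +8.1 N vertical at hand-in. The gripper opening was about 10 mm, which matches the upstand.
- **Bystanders:** those visible in the top view look unmoved.

**Disagreements:**
- The fingertips turned out about 33 mm short of the reported TCP. My first push therefore left the panel at about 0.15 rad, and I first mistook that for slipping off the rail. I corrected for this using the pictures and the force readings.
- Predicted positions in the wrist view were off by 2–3 mm, about what the camera calibration allows.

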